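Fit the rotor on the spin drier

ROBOT

A 6-joint arm with a two-finger parallel gripper is mounted at the origin on the work surface. World frame = base frame: x ahead of the robot, y to its left, z up, the work surface at z = 0. Lengths are in m, angles in degrees, forces in N, time in s.
With the tool pointing down it reaches from about 0.35 to 1 m from the base axis. Payload 7.1 kg.
Tool frame: the origin (TCP) lies between the finger pads; the fingertips stand 17 mm ahead of it and the grasp point (between the pads) lies 2 mm behind it; z points along the fingers, y is the direction in which the jaws open and shut (so a half turn about z gives the same grasp; the last joint's range is limited). The gripper opens to 85 mm and grips with 20 to 120 N. Pads are 22 mm wide; open, the fingers measure 114 mm over their backs; the gripper's body (76 mm by 85 mm) begins 54 mm behind the grasp point. The pads swing forward as they close: fully open they stand 13 mm farther back than shut.
Start: joints at [76.089, 24.242, 93.386, -0, 62.372, -1.089], TCP at [0.139, 0.609, 0.248] pointing down, gripper open.
Joint ranges: [-172.04, 172.04], [-51.8, 120.97], [4.93, 147.93], [-75.15, 255.16], [6.16, 154.13], [-145.62, 145.62]. Speed limits (degrees/s): [136.94, 136.94, 172.46, 180, 180, 180].

INTERFACE

Orientations are given as [roll, pitch, yaw] about the fixed x, y, z axes, in that order (R = Rz(yaw) Ry(pitch) Rx(roll)).
In Python, from station import manip gives the robot as it stands. Calls block until the motion is done:
- manip.move_ptp(position, orientation): joint-space move of the TCP to a pose.
- manip.line_to(position, ori=None, max_speed=0.15, f_stop=None): straight line of the TCP; ori=None keeps the orientation; max_speed is the mean speed in m/s. With f_stop (N) it stops when the force on the tool has changed by that much, and returns True; else False.
- manip.move_j(angles): joint-space move.
- manip.open_gripper() and manip.clamp(squeeze=None): open the fingers fully, or close them until they stop; squeeze is the grip in N (None keeps the last).
- manip.hold(seconds).
- manip.inverse_kinematics(position, orientation): joint angles nearest the present ones, or None.
- manip.read_state(): the state.
- manip.capture(name): name is "scene" or "top"; returns a dict with "pixels" (384x512x3 uint8, red, green, blue), "intrinsics" (3x3 intrinsics, pixels), "rvec" (rotation vector, rad) and "tvec" (3), from world to camera coordinates, as OpenCV has them. Camera axes: x right, y down, z forward; pixel columns grow to the right and rows downward; lengths in m; the calibration is good to about 2 mm. A picture is of the moment at which its call begins. There is no depth.
A pose or a line that the arm cannot do raises manip.IKError and nothing moves.
- manip.sign_off(): hands the job in, once; it reports no verdict.
Trained networks look in the newest picture that a camera, given by its name, has taken for a name from the list of things; names that differ only in an ending like _2 or _b are one class to them, and where a whole thing is asked for, a point or a joint stands for the part that bears it (a point fixed in the world has none). Each returns a list of dicts, best first, with "p" (0 to 1); they miss things now and then, are a little off and sometimes report something else, mostly with a low value. They report only what shows in the picture. A call takes as long as a camera call. They do not tell look-alikes from the thing itself.
- manip.spot_in(camera, label): "box" ([left, top, width, height] in pixels, round what is visible of it).
- manip.silhouettes(camera, label): "mask" (384x512 bool, what is visible of it) and "box" ([left, top, width, height] in pixels, round what is visible of it).
- manip.mark_of(camera, label): "pixel" ([row, column] in pixels: a listed point, or the origin of a listed thing).
The state is a dict: "time_s": time; "qpos": joint angles; "qd": joint speeds; "effort": joint torques, N m; "tool_pos": TCP position; "eef_rot": TCP orientation; "wrist_force": force on the tool from outside, world axes, zero at the start; "torque": the same for the moment, N m; "finger_gap": finger opening in m.
Only numpy, scipy, OpenCV 4.12 (cv2) and the standard library are available. Lean on these libraries where they do the work, as an engineer would, in place of code of your own. Each camera call takes 0.05 s, during which the arm holds its last target. There are 200 camera calls.

TASK

Take the rotor off its stand by the knob and fit it on the drive tower of the spin drier: lower it in, then keep light pressure on it and turn it until its cross-shaped foot drops into the coupling, so that the disc sits fully home and flush on the tower's rim; then let go. Go gently, never force it down, keep the rotor upright and leave the other things on the table alone.

Things in the scene. Friction and masses are not known exactly. Their poses are not given: they have to be found in the camera images.
- rotor_knob (a point): centre of the rotor's black round knob, half-way up it, z along the rotor's axis (up). The knob is 26 mm across and 40 mm tall: this point is 20 mm under its top, 20 mm over the disc's top face and 32 mm over the disc's underside
- rotor: the rotor, loose, 0.24 to 0.39 kg, starts upright on the stand: a plain aluminium disc 90 mm across, 12 mm thick, with the knob on top. Origin on its axis in the plane of the disc's underside, z up. Under the disc a steel shank 24 mm across and 19 mm long, then a 7 mm taper down to 17 mm across, then the foot
- rotor_foot (a point): tip of the rotor's foot on its axis, 38 mm below the disc's underside. The foot is a cross of two bars 20 mm long and 5 mm wide along the rotor's x and y, so the fit repeats every quarter turn
- rim (a point): centre of the flat rim of the spin drier's drive tower, 140 mm over the table, z up. The tower is a round aluminium post 60 mm across, 42 mm above the middle of the drier's top, with an open round bore 25.8 mm across. With the disc flush on the rim, rotor_knob is 32 mm above this point
- coupling_top (a point): on the bore's axis, 28 mm below the rim: top of the steel coupling at rest. It has a cross slot 6.8 mm wide, 13 mm deep; the foot drops in within about 0.08 rad. The slot's angle is different each time and NOT given by this point's axes. It is sprung: it gives 4 mm downward at 3 to 9 N, then is solid
- drier: the spin drier, a fixed steel cabinet 240 x 220 x 98 mm with a raised edge to 110 mm, the tower in its middle; origin under its centre. Pressed by over some 12 to 15 N the coupling is dragged round with the rotor; over 35 N spoils the drive. Not engaged, the disc stands 6 to 10 mm above the rim; once it drops in, the push-back vanishes
- stand: fixed grey plastic storage stand: foot 84 mm across, tube 52 mm across with a 32 mm hole, top 60 mm above the table; origin under its centre
- jar: bystander: closed glass jar 56 mm across, 75 mm tall, origin under its centre
- reel: bystander: empty grey reel 68 mm across, 40 mm tall, origin under its centre
- tweezers: bystander: steel tweezers 120 x 9 mm lying along their x on the table, origin under their centre
- tray: bystander: empty steel tray 100 x 150 x 30 mm, origin under its centre
Things that resemble listed ones, but are neither listed nor needed, are in the scene too. There is more than one size of the rotor; the one meant has the size given above.

How it is judged (in metres and radians):
At the end, for the whole second after the job is handed in: The rotor, released and at rest, sits on the drive tower: its axis within 3 mm of the bore's, the disc's underside within 2 mm of the rim (possible only with the foot in the coupling), tilted less than 0.05 rad (horizontal distance between rotor and rim below 0.003 m and z of rotor in the frame of rim between -0.003 and 0.002 m and angle between rotor's own z axis and vertical below 0.05 rad and linear speed of rotor below 0.01 m/s and angular speed of rotor below 0.1 rad/s); the robot touches nothing.
It fails at once if the rotor and the drier press on each other with more than 35 N (contact force between rotor and drier above 35 N).
It fails at once if the rotor is tipped by more than 0.4 rad (angle between rotor's own z axis and vertical above 0.4 rad).
It fails at once if a bystander is moved by more than 20 mm (distance of any of jar, reel, tweezers, tray from where it was at the start of the episode above 0.02 m).
It also fails if it takes over 58 s, if anything falls off the work surface, if the arm or the gripper's body presses on something with over 40 N, if the wrist force passes 120 N, or if a joint passes its speed limit or range.

## Working session

There is one attempt and no reset: what is moved stays moved. The work goes in short steps, each a Python script; the robot and the scene stay as the last script left them, time stands still between calls to the robot, and variables do not carry over. Pictures are saved under pics/ and viewed, about 8 in all and at most 12, crops included, and the job is handed in when it is done.

```bash
mkdir -p pics
cat > h.py <<'E'
from station import manip as m
import numpy as np, cv2
def cam(n):
    c=m.capture(n); K=np.array(c["intrinsics"],float); R=cv2.Rodrigues(np.array(c["rvec"],float))[0]; t=np.array(c["tvec"],float).ravel()
    return c["pixels"],K,R,t
def save(p,f): cv2.imwrite(f,cv2.cvtColor(np.asarray(p),cv2.COLOR_RGB2BGR))
def at_z(rc,K,R,t,z):   # pixel (row,col) -> world at height z
    d=R.T@np.linalg.solve(K,[rc[1],rc[0],1]); o=-R.T@t
    return o+d*(z-o[2])/d[2]
def proj(X,K,R,t):
    p=K@(R@np.asarray(X)+t); return p[1]/p[2],p[0]/p[2]
def tri(rays):  # list of (rc,K,R,t)
    A=np.zeros((3,3));b=np.zeros(3)
    for rc,K,R,t in rays:
        d=R.T@np.linalg.solve(K,[rc[1],rc[0],1]); d/=np.linalg.norm(d); P=np.eye(3)-np.outer(d,d); A+=P; b+=P@(-R.T@t)
    return np.linalg.solve(A,b)
E
python3 - <<'E'
from h import *
ims=[]
np.set_printoptions(precision=4,suppress=True)
for n in("scene","top"):
    p,K,R,t=cam(n); save(p,f"pics/{n}0.png"); ims.append(p)
    print(n,"cam at",-R.T@t)
    for l,z in(("rotor_knob",.092),("rim",.14),("stand",0),("rotor",.06),("drier",0),("coupling_top",.112)):
        for d in m.mark_of(n,l)[:4]: print(l,np.round(d["pixel"],1),round(d["p"],2),at_z(d["pixel"],K,R,t,z))
print(m.read_state())
E
```

```text
scene cam at [ 1.6315 -0.0117  0.7904]
rotor_knob [166.5 308.3] 0.92 [0.5295 0.1891 0.092 ]
rotor_knob [175.5 265.1] 0.78 [0.5745 0.0684 0.092 ]
rotor_knob [171.4 354.7] 0.75 [0.5538 0.3121 0.092 ]
rotor_knob [249.8 177. ] 0.72 [ 0.8628 -0.135   0.092 ]
rim [146.4 155. ] 0.71 [ 0.5061 -0.2262  0.14  ]
stand [196.6 310.8] 0.57 [0.5429 0.2025 0.    ]
rotor [184.  268.6] 0.82 [0.5677 0.0794 0.06  ]
rotor [174.4 352. ] 0.74 [0.5198 0.3161 0.06  ]
rotor [174.2 311.1] 0.67 [0.5192 0.2011 0.06  ]
drier [192.5 158.6] 0.91 [ 0.5231 -0.2267  0.    ]
coupling_top [158.6 152.9] 0.68 [ 0.5231 -0.2321  0.112 ]
top cam at [0.5661 0.0227 1.0415]
rotor_knob [235.  169.8] 0.98 [0.5348 0.2034 0.092 ]
rotor_knob [261.7 117.7] 0.89 [0.4796 0.3135 0.092 ]
rotor_knob [238.3 229.4] 0.76 [0.5267 0.077  0.092 ]
rotor_knob [132.3 327.4] 0.64 [ 0.7516 -0.1351  0.092 ]
rim [240.  381.9] 0.89 [ 0.5227 -0.2317  0.14  ]
rotor [258.7 118.8] 0.95 [0.4831 0.321  0.06  ]
rotor [232.4 173.5] 0.79 [0.5393 0.2014 0.06  ]
rotor [237.1 227.6] 0.75 [0.528  0.0827 0.06  ]
drier [238.2 361.7] 0.93 [ 0.5205 -0.2246  0.    ]
coupling_top [241.6 375. ] 0.58 [ 0.5181 -0.2253  0.112 ]
{'time_s': 0.7, 'qpos': array([76.0907, 24.2399, 93.3854, -0.0004, 62.3729, -1.0889]), 'qd': array([-0.0053,  0.0635,  0.0101, -0.0341, -0.0444, -0.1111]), 'effort': array([ -0.0005, -55.7191, -28.2094,  -0.0003,   0.0009,  -0.    ]), 'tool_pos': array([0.1387, 0.6094, 0.2483]), 'eef_rot': array([179.9982,   0.0004, 167.1798]), 'wrist_force': array([ 0.0234, -0.1454, -0.0376]), 'torque': array([-0.0452,  0.013 , -0.0025]), 'finger_gap': 0.08536503035069574}
```

View pics/scene0.png

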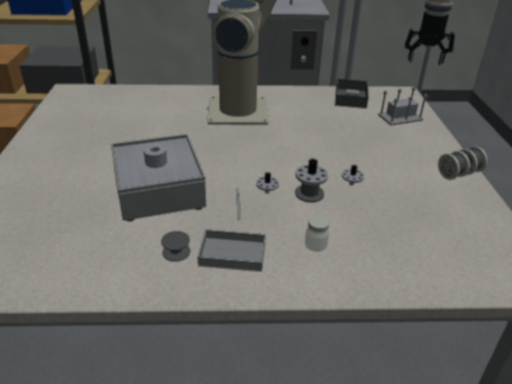

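View pics/top0.png

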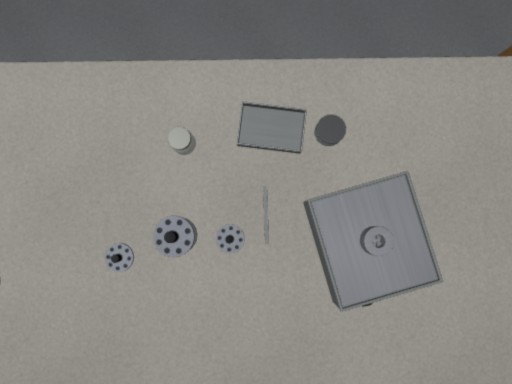

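The task rotor is the big one on the stand, at about (235,171) in top and (170,311) in scene. The two small ones on the table are look-alikes. The tower is at about (240,377) in top. I'll refine both axes from the disc and rim outlines.

Run:
```python
from h import *
np.set_printoptions(precision=4,suppress=True)
out=[]
def circ(c,r,z,K,R,t):
    a=np.linspace(0,2*np.pi,60); return np.array([proj([c[0]+r*np.cos(x),c[1]+r*np.sin(x),z],K,R,t)[::-1] for x in a])
for n in("top","scene"):
    p,K,R,t=cam(n)
    for l in("rotor","rim"):
        for d in m.silhouettes(n,l)[:4]:
            if l=="rotor": mk=d["mask"]; ys,xs=np.nonzero(mk); print(n,l,d["box"],round(d["p"],2),mk.sum(),ys.mean(),xs.mean())
    for (c,s) in (((.535,.203,.08),"r"),((.5215,-.229,.14),"d")):
        r0,c0=proj(c,K,R,t); h=32; k=6
        M=np.float32([[k,0,-k*(c0-h)],[0,k,-k*(r0-h)]])
        im=cv2.warpAffine(p,M,(2*h*k,2*h*k),flags=cv2.INTER_CUBIC)
        for (rad,z,col) in ([(.045,.072,(255,0,0)),(.013,.112,(0,255,0))] if s=="r" else [(.03,.14,(255,0,0)),(.0129,.14,(0,255,0)),(.0129,.112,(0,0,255))]):
            q=circ(c,rad,z,K,R,t); q=(q-[c0-h,r0-h]+.5)*k
            cv2.polylines(im,[q.astype(np.int32)],True,col,1)
        out.append(im)
save(np.vstack([np.hstack(out[:2]),np.hstack(out[2:])])[:, :],"pics/c.png")
save(cv2.resize(np.vstack([np.hstack(out[:2]),np.hstack(out[2:])]),(600,600)),"pics/crop.png")
```

```text
top rotor [216.5, 219.6, 28.4, 31.8] 0.89 638 238.39184952978056 229.6191222570533
top rotor [106.5, 243.3, 26.7, 26.0] 0.73 644 256.7453416149068 119.5776397515528
top rotor [151.3, 214.5, 46.0, 40.3] 0.68 1355 235.90036900369003 173.7239852398524
top rotor [239.7, 99.2, 65.7, 51.0] 0.43 2830 127.19717314487633 271.70989399293285
scene rotor [295.7, 156.8, 31.3, 31.4] 0.97 578 173.80622837370242 311.4532871972318
scene rotor [254.4, 176.4, 26.5, 15.6] 0.64 272 183.2941176470588 266.7757352941176
scene rotor [342.9, 164.0, 21.2, 22.3] 0.53 310 175.06129032258065 352.3290322580645
```

View pics/crop.png

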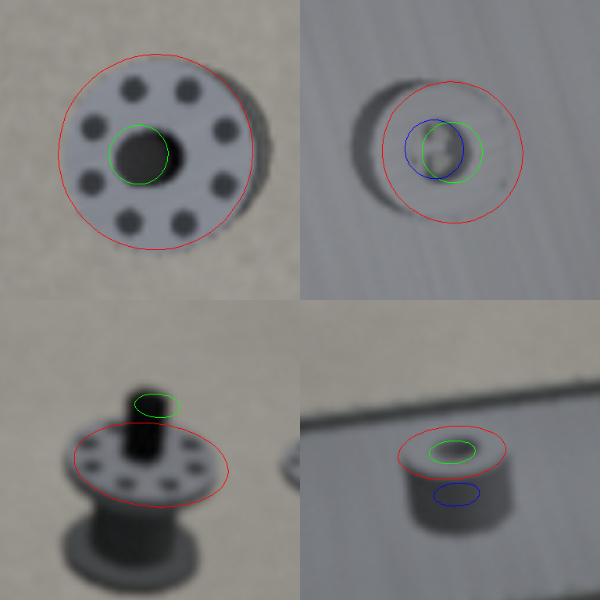

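```bash
cat >> h.py <<'E'
from scipy.ndimage import map_coordinates
from scipy.optimize import minimize
def fitcirc(p,K,R,t,c,specs,span=.012):
    """best (x,y): summed edge contrast (inside vs outside) along circles (radius,z)"""
    g=cv2.GaussianBlur(cv2.cvtColor(p,cv2.COLOR_RGB2GRAY).astype(float),(0,0),.6)
    a=np.linspace(0,2*np.pi,90,endpoint=False)
    def samp(x,y,r,z):
        X=np.c_[x+r*np.cos(a),y+r*np.sin(a),np.full(90,z)]; q=(X@R.T+t)@K.T; q=q[:,:2]/q[:,2:]
        return map_coordinates(g,[q[:,1],q[:,0]],order=1)
    def cost(v): return -sum(np.mean(np.minimum(np.abs(samp(*v,r+.002,z)-samp(*v,r-.002,z)),25)) for r,z in specs)
    G=np.arange(-span,span+1e-9,.001)
    b=min(((cost((c[0]+i,c[1]+j)),c[0]+i,c[1]+j) for i in G for j in G))
    s=minimize(cost,b[1:],method="Nelder-Mead",options=dict(initial_simplex=[b[1:],(b[1]+.001,b[2]),(b[1],b[2]+.001)]))
    return s.x,-s.fun
E
python3 - <<'E'
from h import *
np.set_printoptions(precision=4,suppress=True)
for n in("top","scene"):
    p,K,R,t=cam(n)
    for z in(.068,.072,.076): print(n,"disc",z,fitcirc(p,K,R,t,(.535,.201),[(.045,z)]))
    print(n,"rim",fitcirc(p,K,R,t,(.521,-.228),[(.03,.14)]),fitcirc(p,K,R,t,(.521,-.228),[(.0129,.14)]),fitcirc(p,K,R,t,(.521,-.228),[(.0129,.14),(.03,.14)]))
    print(n,"knobtop",fitcirc(p,K,R,t,(.535,.201),[(.013,.112)],.008))
E
```

```text
top disc 0.068 (array([0.5326, 0.1939]), np.float64(15.773362419975296))
top disc 0.072 (array([0.5328, 0.1931]), np.float64(15.604037290797262))
top disc 0.076 (array([0.5331, 0.1924]), np.float64(15.395386116593752))
top rim (array([ 0.5231, -0.2147]), np.float64(14.020590745099005)) (array([ 0.5212, -0.2265]), np.float64(19.499318867242074)) (array([ 0.5214, -0.2265]), np.float64(30.30190333036966))
top knobtop (array([0.53 , 0.197]), np.float64(25.0))
scene disc 0.068 (array([0.5346, 0.1988]), np.float64(14.785417325255198))
scene disc 0.072 (array([0.5402, 0.1975]), np.float64(15.086712489746217))
scene disc 0.076 (array([0.5461, 0.1964]), np.float64(15.362947862565468))
scene rim (array([ 0.514 , -0.2444]), np.float64(8.987072025526093)) (array([ 0.5196, -0.2252]), np.float64(19.203637212903526)) (array([ 0.5191, -0.2251]), np.float64(26.34815459846371))
scene knobtop (array([0.5368, 0.198 ]), np.float64(20.914351580124105))
```

Run:
```python
from h import *
np.set_printoptions(precision=4,suppress=True)
def q6(p,y):
    q=m.inverse_kinematics(p,[180,0,y]); return None if q is None else np.round(q,1)
for y in (-180,-135,-90,-45,0,45,90,135): print(y,q6([.534,.2,.22],y),q6([.5205,-.226,.25],y))
m.move_ptp([.534,.2,.22],[180,0,165])
m.line_to([.534,.2,.097],max_speed=.1)
s0=m.read_state(); m.clamp(25); s1=m.read_state()
print(s0["wrist_force"],s1["wrist_force"],s1["finger_gap"],s1["qpos"],s1["tool_pos"],s1["time_s"])
p,K,R,t=cam("scene"); save(p[100:260,230:420],"pics/g1.png")
im=cv2.resize(cv2.imread("pics/g1.png"),None,fx=4,fy=3.6,interpolation=2); cv2.imwrite("pics/g1.png",im)
```

```text
-180 [ 19.3  21.7 101.7   0.   56.6 -70.7] [ -24.7   19.3  100.7    0.    60.  -114.7]
-135 [  19.3   21.7  101.7    0.    56.6 -115.7] None
-90 None None
-45 None [-24.7  19.3 100.7  -0.   60.  110.3]
0 [ 19.3  21.7 101.7  -0.   56.6 109.3] [-24.7  19.3 100.7  -0.   60.   65.3]
45 [ 19.3  21.7 101.7  -0.   56.6  64.3] [-24.7  19.3 100.7  -0.   60.   20.3]
90 [ 19.3  21.7 101.7  -0.   56.6  19.3] [-24.7  19.3 100.7   0.   60.  -24.7]
135 [ 19.3  21.7 101.7   0.   56.6 -25.7] [-24.7  19.3 100.7   0.   60.  -69.7]
[ 0.6807  0.7549 -1.0943] [-0.3219  0.9968  2.5406] 0.025200550656087436 [ 19.344   31.9744 105.3116   0.0088  42.6928 -55.663 ] [0.5341 0.2002 0.0972] 5.1083
```

View pics/g1.png

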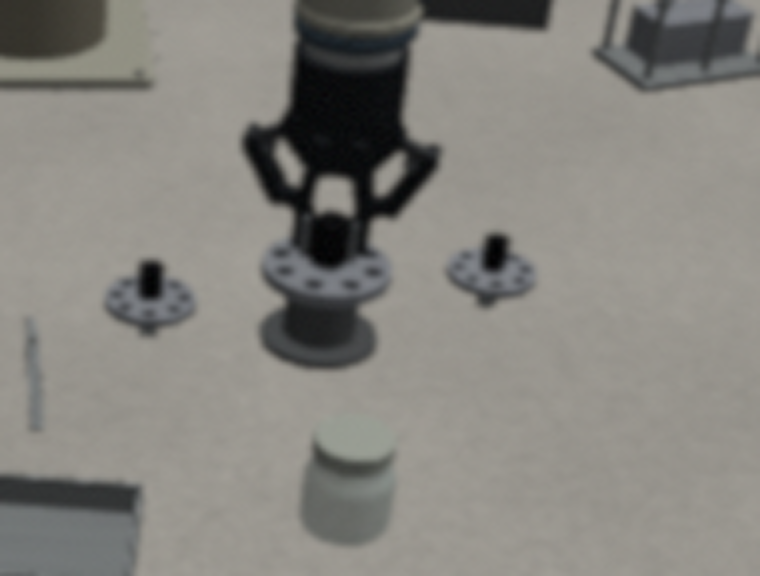

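The knob is between the pads and the rotor is still upright. I'll re-clamp a quarter turn round so the knob centres on both axes.

Run:
```python
from h import *
np.set_printoptions(precision=4,suppress=True)
def st(l):
    s=m.read_state(); print(l,round(s["time_s"],2),s["tool_pos"],s["eef_rot"],s["wrist_force"],round(s["finger_gap"],4),round(s["qpos"][5],1)); return s
m.open_gripper()
q=m.read_state()["qpos"].copy(); q[5]+=90; m.move_j(q); st("turned")
m.clamp(40); st("clamped")
p=m.read_state()["tool_pos"]
m.line_to([p[0],p[1],.24],max_speed=.12); m.hold(.3); st("lifted")
p,K,R,t=cam("scene"); a=p[60:260,230:420]
p2,*_=cam("top"); b=p2[150:350,80:270]
save(cv2.resize(np.hstack([a,b]),None,fx=2.1,fy=2.1,interpolation=2),"pics/g2.png")
```

```text
turned 7.17 [0.534 0.2   0.097] [-179.9964    0.0024   75.0514] [-0.5355  0.6763  0.3872] 0.0852 34.3
clamped 7.76 [0.5337 0.2    0.0971] [-179.9723    0.0093   75.0025] [-1.9717  0.57    3.5599] 0.0252 34.3
lifted 9.4 [0.5336 0.2    0.2396] [-179.9652    0.0249   75.0002] [ 0.7109  0.4658 -2.0481] 0.0248 34.3
```

View pics/g2.png

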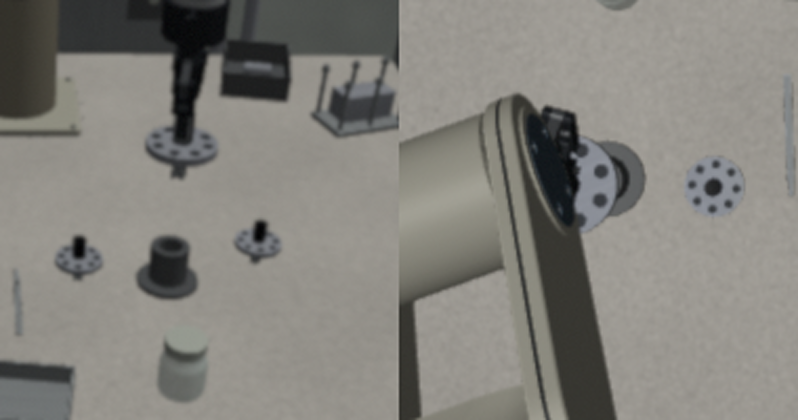

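The rotor is lifted and upright, and the stand is empty at about (168,265) in the crop. Next I carry it over the tower and compare the cameras' view of the disc with the robot's pose, which gives each camera's local bias.

Run:
```python
from h import *
np.set_printoptions(precision=4,suppress=True)
m.line_to([.5336,.2,.27],max_speed=.1)
m.move_ptp([.5205,-.226,.25],[180,0,135]); m.hold(.4)
s=m.read_state(); print(s["time_s"],s["tool_pos"],s["eef_rot"],s["wrist_force"],s["qpos"])
c=s["tool_pos"]; out=[]
for n in("scene","top"):
    p,K,R,t=cam(n)
    for dz in (-.024,-.021): 
        for r in (.045,): print(n,dz,fitcirc(p,K,R,t,c[:2],[(r,c[2]-.005+dz+.0)],.008))
    for l in("rotor_knob","rotor_foot"):
        print(l,[(np.round(d["pixel"],1),round(d["p"],2)) for d in m.mark_of(n,l)[:3]],np.round(proj(c-[0,0,.005 if l=="rotor_knob" else .075],K,R,t),1))
    r0,c0=proj(c-[0,0,.06],K,R,t); h=40;k=7
    M=np.float32([[k,0,-k*(c0-h)],[0,k,-k*(r0-h)]])
    im=cv2.warpAffine(p,M,(2*h*k,2*h*k),flags=cv2.INTER_CUBIC)
    for rr,z,col in((.045,c[2]-.025,(255,0,0)),(.045,c[2]-.037,(255,255,0)),(.03,.14,(0,255,0)),(.002,c[2]-.075,(255,0,255))):
        a=np.linspace(0,6.283,60); q=np.array([proj([c[0]+rr*np.cos(x),c[1]+rr*np.sin(x),z],K,R,t)[::-1] for x in a])
        cv2.polylines(im,[((q-[c0-h,r0-h])*k).astype(np.int32)],True,col,1)
    out.append(im)
save(cv2.resize(np.hstack(out),(800,400)),"pics/hov.png")
```

```text
11.9417 [ 0.5206 -0.2257  0.25  ] [179.997    0.0061 135.0259] [ 0.5506 -0.6369 -2.1513] [-24.6385  19.3162 100.7118   0.0008  59.9652 -69.6648]
scene -0.024 (array([ 0.5326, -0.2265]), np.float64(14.966364026124861))
scene -0.021 (array([ 0.5204, -0.2281]), np.float64(13.043028064663035))
rotor_knob [(array([174.8, 262.5]), 0.77), (array([111.6, 146.5]), 0.58), (array([170.7, 353.2]), 0.56)] [113.4 150.6]
rotor_foot [(array([182.7, 350.6]), 0.67), (array([140.1, 153.1]), 0.64), (array([187.8, 267.2]), 0.56)] [137.6 153.2]
top -0.024 (array([ 0.5216, -0.2215]), np.float64(15.258625624924553))
top -0.021 (array([ 0.5219, -0.2207]), np.float64(15.179627511416438))
rotor_knob [(array([238.2, 230.8]), 0.89), (array([256.6, 118. ]), 0.76), (array([245.7, 395.3]), 0.59)] [243.9 395.4]
rotor_foot [(array([239.6, 228.4]), 0.81), (array([256.6, 123.2]), 0.74), (array([242.5, 398.9]), 0.34)] [241.9 384. ]
```

View pics/hov.png

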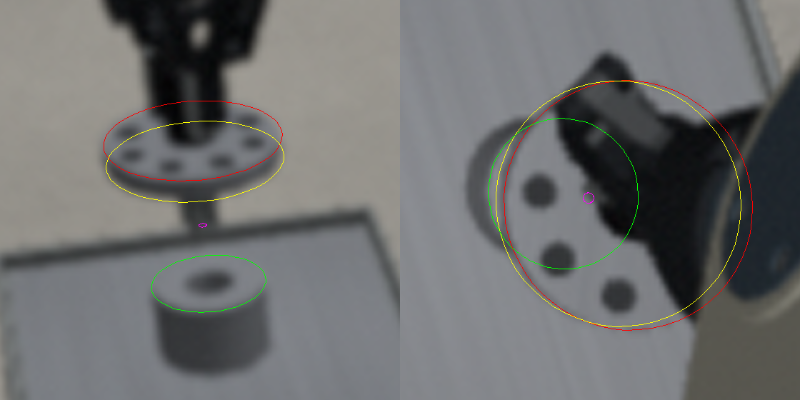

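Both cameras agree with the robot pose to about 1–2 mm, which is within the taper's capture range. I'll lower it gently with a force stop.

```bash
cat >> h.py <<'E'
def st(l):
    s=m.read_state(); print(l,round(s["time_s"],2),s["tool_pos"].round(4),s["eef_rot"].round(1),"F",s["wrist_force"].round(2),"T",s["torque"].round(3),round(s["finger_gap"],4)); return s
E
python3 - <<'E'
from h import *
X,Y=.5205,-.2255
m.line_to([X,Y,.222],max_speed=.08); m.hold(.3); st("pre")
h=m.line_to([X,Y,.186],max_speed=.02,f_stop=3.5); st(h); m.hold(.2); st("held")
E
```

```text
pre 13.04 [ 0.5207 -0.2256  0.2224] [180.   0. 135.] F [-0.15  0.26 -2.48] T [-0.049 -0.021 -0.039] 0.0251
False 14.99 [ 0.5206 -0.2255  0.1862] [180.   0. 135.] F [-0.17 -0.41  0.22] T [ 0.126  0.119 -0.036] 0.0248
held 15.19 [ 0.5206 -0.2255  0.1861] [180.   0. 135.] F [-1.16  0.17  0.99] T [0.04  0.153 0.038] 0.0249
```

It went in with almost no side force, and the foot has just reached the coupling. Now I press lightly and turn.

Run:
```python
from h import *
X,Y=.5205,-.2255
def fz(n=4):
    a=[]
    for _ in range(n): m.hold(.04); a.append(m.read_state()["wrist_force"])
    return np.mean(a,0)
z=.186
F=fz()
while F[2]<3.0 and z>.180:      # weight baseline about -2.4 -> pressure about 5.5 N
    z-=.0005; m.line_to([X,Y,z],max_speed=.02); F=fz(); print(round(z,4),F.round(2))
f0=F[2]; st("pressed")
q=m.read_state()["qpos"].copy()
for i in range(33):
    q[5]+=3; m.move_j(q); F=fz(3)
    if i%3==0 or F[2]<f0-3: print(round(q[5],1),F.round(2))
    if F[2]<f0-3.5 : break
st("end")
```

```text
0.1855 [-0.21  0.38  1.32]
0.185 [-0.35  0.39  2.2 ]
0.1845 [-0.52  0.28  2.84]
0.184 [-0.44  0.27  3.63]
pressed 17.02 [ 0.5205 -0.2255  0.184 ] [180.   0. 135.] F [ 0.13 -0.03  3.4 ] T [ 0.008  0.118 -0.036] 0.0252
-66.6 [-0.28  0.09  3.73]
-57.6 [ 0.05 -0.24  4.02]
-48.6 [0.34 0.23 3.78]
-39.6 [ 0.14 -0.3   3.81]
-30.6 [-0.14 -0.25  4.5 ]
-21.6 [-0.21  0.09  3.96]
-12.6 [-0.2   0.35  3.97]
-3.6 [-0.05 -0.04  4.15]
5.4 [ 0.54 -1.02  3.23]
8.4 [ 1.05 -0.2  -2.33]
end 26.77 [ 0.5201 -0.2252  0.1835] [-179.9   -0.    57.1] F [ 1.19 -0.33 -2.51] T [-0.    -0.176  0.033] 0.0249
```

The push-back vanished at q6 ≈ 8°, so the foot has dropped in. I'll turn it slightly toward mid-slot and lower it until the disc meets the rim.

Run:
```python
from h import *
X,Y=.5205,-.2255
q=m.read_state()["qpos"].copy(); q[5]+=2; m.move_j(q); s=st("turn")
h=m.line_to([X,Y,.172],max_speed=.012,f_stop=3.5); st(h); m.hold(.2); st("held")
```

```text
turn 27.02 [ 0.5199 -0.225   0.1832] [-179.9    0.    55.1] F [ 1.04  0.76 -2.5 ] T [-0.031 -0.232 -0.003] 0.0251
True 27.62 [ 0.5202 -0.2253  0.177 ] [-179.9    0.    55.1] F [-0.55  1.2   4.48] T [-0.084 -0.024 -0.019] 0.0251
held 27.82 [ 0.5202 -0.2253  0.1771] [-179.9    0.    55.1] F [-0.23 -0.22  5.03] T [-0.045 -0.006 -0.009] 0.0247
```

The stop came at TCP z = 0.177, exactly the predicted flush height. I'll release, retreat and check.

Run:
```python
from h import *
m.open_gripper(); st("open")
m.line_to([.5202,-.2253,.30],max_speed=.12); 
m.move_ptp([.40,.15,.35],[180,0,90]); m.hold(.2); st("away")
out=[]
for n in("scene","top"):
    p,K,R,t=cam(n); c=np.array([.5202,-.2253,.14])
    print(n,fitcirc(p,K,R,t,c[:2],[(.045,.152)],.008),fitcirc(p,K,R,t,c[:2],[(.013,.192)],.008))
    r0,c0=proj(c,K,R,t); h=32;k=6
    im=cv2.warpAffine(p,np.float32([[k,0,-k*(c0-h)],[0,k,-k*(r0-h)]]),(384,384),flags=cv2.INTER_CUBIC)
    for rr,z,col in((.045,.152,(255,0,0)),(.013,.192,(0,255,0))):
        a=np.linspace(0,6.283,60); q=np.array([proj([c[0]+rr*np.cos(x),c[1]+rr*np.sin(x),z],K,R,t)[::-1] for x in a])
        cv2.polylines(im,[((q-[c0-h,r0-h])*k).astype(np.int32)],True,col,1)
    out.append(im)
save(np.hstack(out),"pics/fin.png")
```

```text
open 28.44 [ 0.5194 -0.225   0.1762] [-179.8    0.    55.1] F [ 0.31 -0.03 -0.51] T [ 0.013 -0.003  0.015] 0.0853
away 31.3 [0.4004 0.1494 0.3498] [-180.     0.    89.9] F [-0.43 -0.93 -0.94] T [-0.028 -0.02  -0.021] 0.0854
scene (array([ 0.52581222, -0.23048877]), np.float64(10.184141274731283)) (array([ 0.52763192, -0.22533563]), np.float64(20.926616250635035))
top (array([ 0.52085564, -0.22155153]), np.float64(11.276198221826906)) (array([ 0.52132912, -0.22014626]), np.float64(23.796252098297735))
```

View pics/fin.png

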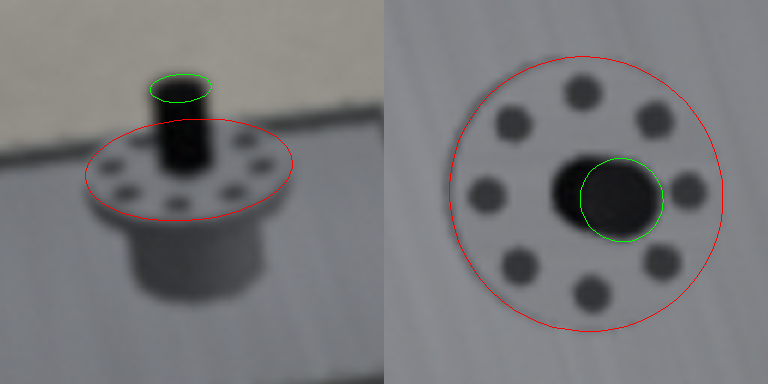

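The disc sits level on the tower. The overlays predicted for the flush pose match within about 1 px in both views: the disc is centred near (189,172) in scene and (586,194) in the top crop. The gripper is clear, so I'm handing in.

```bash
python3 -c "
from h import *
print(m.sign_off()); st('end')"
```

```text
the job is handed in; nothing more can be done
None
the job is handed in; nothing more can be done
```

The rotor is on the drive tower with its foot in the coupling and the disc flush on the rim. I handed the job in at about 31 s of the 58 s allowed.

- **Grasp:** I clamped the knob twice, a quarter turn apart, to centre it. I then lifted the rotor off the stand and lowered it into the bore with almost no side force.
- **Engagement:** I pressed with about 6 N and turned the rotor. After about 78° the push-back vanished, from about +4 N to −2.3 N (the rotor's own weight). I turned it 2° more and lowered it until it stopped at 7 N or so of pressure, then let go.
- **Flush check:** it stopped at TCP z = 0.177 m, the height expected for a flush disc. In the final pictures the rotor is upright, and the overlays for the flush pose match to about 1 px in both views. The gripper touched nothing.
- **Disagreement:** the automatic circle fits scattered by up to about 7 mm (x) and 5 mm (y), both between the two cameras and from the robot's pose. The cause is probably weak contrast, so I did not rely on them. The two cameras' rim positions agreed to about 2 mm.
- **Not measured:** I did not check the bystanders' positions at the end, but the arm's path stayed above them and no unexpected force showed up in the readings I took.

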